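Bolt the stock cage

ROBOT

A 7-joint arm with a two-finger parallel gripper is mounted at the origin on the work surface. World frame = base frame: x ahead of the robot, y to its left, z up, the work surface at z = 0. Lengths are in m, angles in rad, forces in N, time in s.
With the tool pointing down it reaches from about 0.4 to 0.875 m from the base axis. Payload 19.3 kg.
Tool frame: the origin (TCP) lies at the very end of the fingers, on their centre line; the grasp point (between the pads) lies 19 mm behind it; y points along the fingers, x is the direction in which the jaws open and shut, and the axes are right-handed (so a half turn about y gives the same grasp; the last joint's range is limited). The gripper opens to 85 mm and grips with 20 to 120 N. Pads are 22 mm wide; open, the fingers measure 114 mm over their backs; the gripper's body (76 mm by 85 mm) begins 54 mm behind the grasp point. The pads swing forward as they close: fully open they stand 13 mm farther back than shut.
Start: joints at [-1.411, 0.521, -0.036, 1.599, 0.021, 1.021, -0.113], TCP at [0.142, 0.609, 0.231] pointing down, gripper open.
Joint ranges: [-2.91, 2.91], [-0.3, 2.13], [-1.5, 1.42], [0.17, 2.43], [-1.26, 4.41], [0.16, 1.93], [-2.52, 2.52]. Speed limits (rad/s): [1.89, 1.89, 2.39, 2.39, 3.01, 3.01, 3.01].

INTERFACE

Orientations are given as [roll, pitch, yaw] about the fixed x, y, z axes, in that order (R = Rz(yaw) Ry(pitch) Rx(roll)).
In Python, from workcell import bot gives the robot as it stands. The module is installed in compiled form; this text tells all that it offers.
- The arm moves only by the shell command python3 -m crank 'ROWS' [FORCE]. ROWS is JSON, a list of rows, each an object of numbers: "hand": the closure, from 0 (fully open) to 1 (shut); "dx", "dy", "dz": the shift along the tool's x, y, z in mm; "yaw": the turn about the tool's y in rad. In form: [{"hand": .., "dx": .., "dy": .., "dz": .., "yaw": ..}, ...]. A call has 1 to 12 rows; each row is the pose to reach, as a shift and turn from the pose commanded when the call began, along the tool's axes at that moment; what a row does not reach only later rows make up. A row lasts 1/12 s, in which the tool goes at most 41.7 mm and 7.16 degrees, less where a joint would pass 70% of its speed; a pose out of reach is approached as far as the arm can. A call with a gripper value outside its range is refused whole. The fingers move at their own pace and stop on an object; FORCE is the grip in N (left out, the last holds). Time passes only in rows, so rows that repeat a pose let the fingers close. It gives the time, the measured TCP pose, the force and the opening at its end, in the units of the state.
- bot.observe(): the state, without advancing time (a new reading comes with each control period).
- bot.grab_frame(name): name is "side" or "top"; returns the picture (480x640x3 uint8, red, green, blue); there is no depth.
- bot.camera_info(name): a dict with "fx", "fy", "cx", "cy" (pixels), "dist" ([k1, k2, p1, p2, k3] as OpenCV has them; the pictures are not rectified), "rvec" (rotation vector, rad) and "tvec" (3), from world to camera coordinates, as OpenCV has them. Camera axes: x right, y down, z forward; pixel columns grow to the right and rows downward; lengths in m; the calibration is good to about 2 mm. A picture is of the moment at which its call begins. camera_info takes no time and is no camera call.
- bot.job_done(): hands the job in, once; it reports no verdict.
The state is a dict: "clock": time; "qpos": joint angles; "qd": joint speeds; "joint_efforts": joint torques, N m; "position": TCP position; "tool_rot": TCP orientation; "force": force on the tool from outside, world axes, zero at the start; "moment": the same for the moment, N m; "grip_width": finger opening in m.
Only numpy, scipy, OpenCV 4.12 (cv2) and the standard library are available. Lean on these libraries where they do the work, as an engineer would, in place of code of your own. Each camera call takes 0.05 s, during which the arm holds its last target.

TASK

Lock up the stock cage on the packing bench: swing its gate shut and press it home against the sprung buffer, lift the bolt's handle out of its notch and over the bump, and shoot the bolt through the keeper. Let the handle drop right down into the far notch so that the gate stays bolted when you let go, and do not disturb the goods standing about.

Things in the scene. Friction and masses are not known exactly. Their poses are not given: they have to be found in the camera images.
- cage: Grey stock cage of square tube and welded wire, fixed on the bench, 275 mm deep (its x), 325 wide (its y), top rails 195 mm above the bench. Origin: centre of its underside; z up. Its front looks along its -x (towards the robot, turned up to 0.25 rad): hinge post at its +y end, latch post at its -y end, the gate inset between them; shut, the gate's middle plane is at cage x = -120 mm.
- gate (a joint): Gate's angle, rad: 0 = pressed home on a hard stop, 0.05 = resting on the sprung buffer, more = open, free end towards cage -x (clockwise from above; the gate runs from the hinge along cage -y turned by minus this angle). Stays where left. 250 mm wide; top rail 25 mm high, reaching 30 mm in front of and 20 mm behind the bolt's axis, top 195 mm above the bench.
- gate_hinge (a point): Fixed point on the gate's upright hinge axis, at the height of the bolt's axis (207 mm above the bench), at the cage's +y end of the gate.
- buffer_nose (a point): Rubber nose of the spring plunger in the header behind the gate's top rail, 210 mm from the hinge. It holds the gate 10 mm ajar there (about 0.05 rad). Pressing the gate home takes 4 N, rising to 10 N, at the plunger; the gate springs ajar again unless held or bolted.
- bolt (a joint): Bolt's travel along its axis, which runs on the gate's top rail straight from the hinge to the free end, m: 0 = drawn back (parked, as found), grows as it is shot towards the keeper, end stop at 0.064. A 13 mm round steel bar with a round nose, axis 12 mm above the rail; slides with about 1.5 N, up to 8 N when the sprung gate leans on it in the keeper.
- bolt_handle (a joint): Handle's angle about the bolt's axis, rad: 0 = fallen: level, square out from the front of the gate; grows as it is lifted up and back; stop at 1.25. Falls forward by its own weight (160 g). A 13 mm round steel rod ending in a 21 mm black ball, ball centre 77 mm from the bolt's axis; it sits 150 mm from the hinge plus the bolt's travel.
- bump (a point): Nominal middle of the top of the bump on the steel notch plate on the gate's rail, 20 to 24 mm in front of the bolt's axis, 178 mm from the hinge, its top 6 mm above that axis. The fallen handle lies in the parked notch (31 mm wide) on its hinge side or the locking notch (19 mm wide) on its far side. Bump 25.5 mm long; the handle must be lifted past 0.65 rad to travel over it.
- notch_nominal (a point): Nominal middle of the locking notch (bolt's travel 50 mm), at the plate's top. The plate is screwed on through slots: bump and notches really lie up to 7 mm either way, to be found by feel. A loose handle resting on the bump falls in once the bolt has been nudged there (friction of a finger pressing on it holds it up: ease off); beyond is a last lug 11.5 mm long, as high as the bump.
- handle_grip (a point): Point on the axis of the handle's rod, 58 mm from the bolt's axis, handy to pinch (13 mm thick, jaws closing along the bolt). It moves with the handle. Its y axis lies along the bolt towards the hinge, its x axis along the rod towards the bolt.
- bolt_tip (a point): Tip of the bolt's round nose, on its axis, 246 mm from the hinge when parked (4 mm short of the gate's free edge).
- keeper (a point): Centre of the keeper's opening: a steel bridge fixed on the latch post, 272.5 mm from the hinge, 22 mm long along the bolt, opening 19 mm from front to back, walls 8 mm. The bolt lines up with it when the gate is pressed home; with the gate only resting on its buffer the nose strikes the keeper's front wall.
- gift_box: Navy lidded gift box, 114 x 164 x 60 mm, standing on the cage's roof; origin centre of its underside. A bystander.
- tape_roll: Brown packing-tape roll lying flat, 100 mm across, 48 mm high, on the bench in front of the cage's latch-post side; origin centre of its underside. A bystander.
- tumbler: Clear glass tumbler, 76 mm across, 100 mm high, upright on the bench beside the cage's hinge-post side; origin centre of its underside. A bystander.
- cutter: Grey box cutter lying on the bench, 145 x 26 x 16 mm; origin centre of its underside. A bystander.
- white_box: White lidded box 103 x 103 x 89 mm on the bench at the right; origin centre of its underside. A bystander.
- stapler: Black stapler 140 x 34 x 40 mm lying on the bench at the left; origin centre of its underside. A bystander.

How it is judged:
At the end, for the whole second after the job is handed in: The gate is shut (within 0.035 rad of home), the bolt has been shot at least 36 mm so that it stands through the keeper, its handle has fallen into the locking notch beyond the bump (within 0.15 rad of level), and all is at rest (value of joint gate below 0.035 rad and value of joint bolt above 0.036 m and value of joint bolt_handle below 0.15 rad and velocity of joint gate below 0.05 rad/s and velocity of joint bolt_handle below 0.2 rad/s); the robot touches nothing.
It fails at once if a bystander (gift box, tape roll, tumbler, cutter, white box, stapler) is pushed more than 30 mm from its place (distance of any of gift_box, tape_roll, tumbler, cutter, white_box, stapler from where it was at the start of the episode above 0.03 m).
It also fails if it takes over 48 s, if anything falls off the work surface, if the arm or the gripper's body presses on something with over 40 N, if the wrist force passes 120 N, or if a joint passes its speed limit or range.

## Working session

There is one attempt and no reset: what is moved stays moved. The work goes in short steps, Python scripts to look and compute and a shell command to move; the robot and the scene stay as the last step left them, time stands still between calls to the robot, and variables do not carry over. Pictures are saved under pics/ and viewed, and the job is handed in when it is done.

```bash
mkdir -p pics; python3 - <<'E'
from workcell import bot
import cv2
s=bot.observe()
for k,v in s.items(): print(k,v)
for n in("side","top"):
    print(n,bot.camera_info(n))
    cv2.imwrite(f"pics/{n}0.png",bot.grab_frame(n)[:,:,::-1])
E
```

```text
clock 0.0
qpos [-1.41119872  0.52202811 -0.03634085  1.59999362  0.02120153  1.02109209
 -0.11278666]
qd [ 0.00122874  0.00042332  0.00068155  0.00112517  0.00062834  0.00095689
 -0.00063822]
joint_efforts [ 2.64648290e-03 -9.27086449e+01  1.98156461e+00 -3.69929123e+01
  1.80729985e-02  8.22419330e-03 -1.10680890e-05]
position [0.14231545 0.60824059 0.23072195]
tool_rot [-1.57087157e+00  1.13362716e-03  1.34101426e+00]
force [-0.32854621 -0.69368258 -0.28398278]
moment [-0.009689   -0.04775459  0.01530193]
grip_width 0.08545949675238317
side {'fx': 566.3442343811048, 'fy': 566.3442343811048, 'cx': 315.44073583740294, 'cy': 228.930332967026, 'dist': array([-0.08683987,  0.        ,  0.        ,  0.        ,  0.        ]), 'rvec': array([ 2.2088622 , -0.44481526,  0.24073759]), 'tvec': array([-0.47503004,  0.26977976,  1.24984068])}
top {'fx': 525.6728829598426, 'fy': 525.6728829598426, 'cx': 312.56828625573064, 'cy': 240.06628241042466, 'dist': array([-0.06527821,  0.        ,  0.        ,  0.        ,  0.        ]), 'rvec': array([ 2.17055795, -2.17748248,  0.10411692]), 'tvec': array([0.03423417, 0.53329008, 1.62786971])}
```

View pics/side0.png

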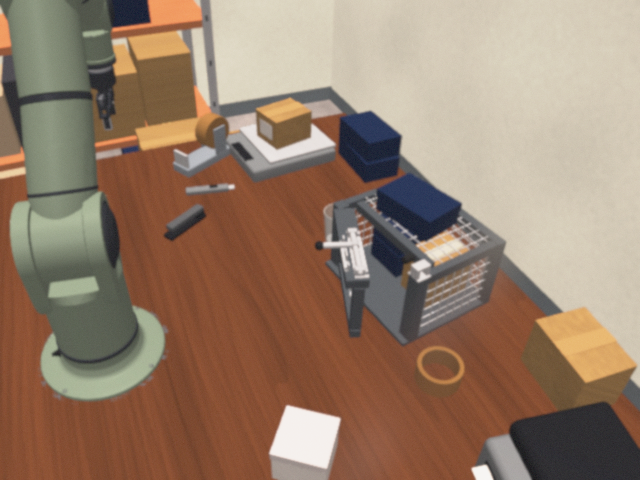

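View pics/top0.png

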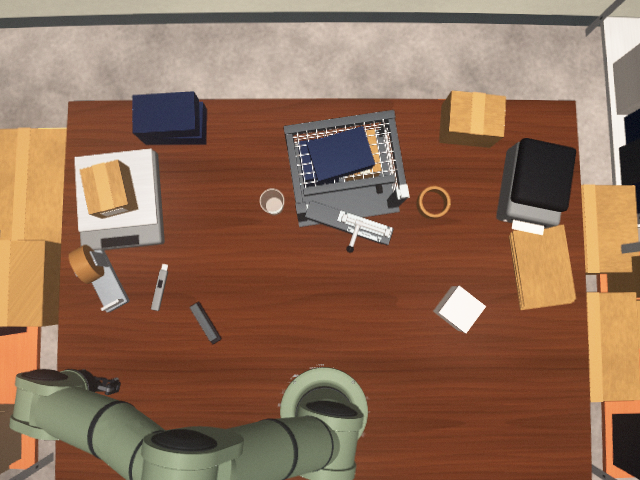

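```bash
python3 - <<'E'
import cv2
a=cv2.imread("pics/top0.png");cv2.imwrite("pics/top0z.png",cv2.resize(a[100:260,270:470],None,fx=4,fy=4,interpolation=cv2.INTER_CUBIC)[:600])
a=cv2.imread("pics/side0.png");cv2.imwrite("pics/side0z.png",cv2.resize(a[170:350,310:510],None,fx=4,fy=4,interpolation=cv2.INTER_CUBIC)[:600])
E
```

```text
(no output)
```

View pics/top0z.png

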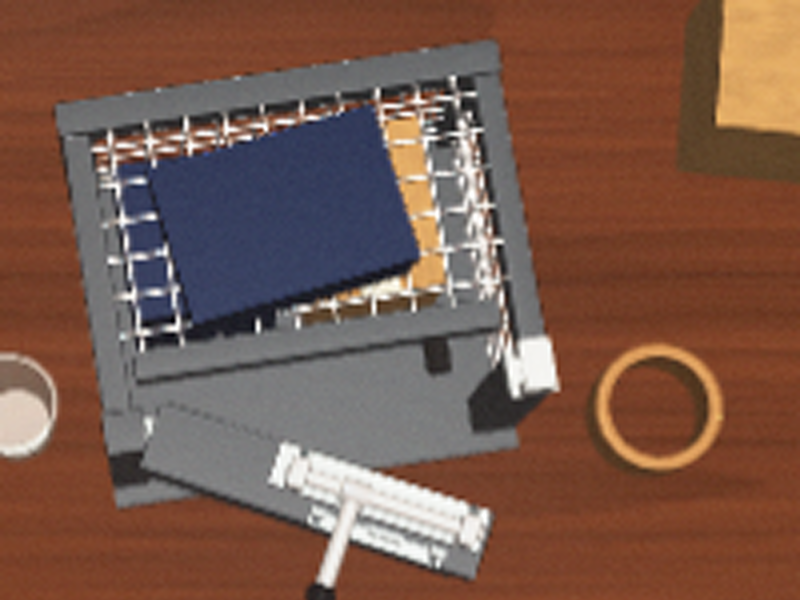

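View pics/side0z.png

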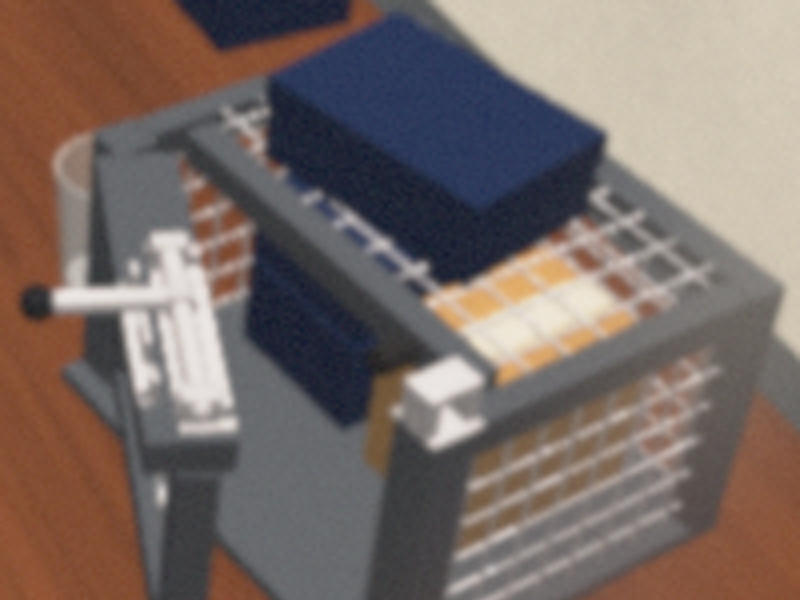

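```bash
cat > h.py <<'E'
import numpy as np,cv2
from workcell import bot
def ray(n,uv):
    c=bot.camera_info(n);K=np.array([[c['fx'],0,c['cx']],[0,c['fy'],c['cy']],[0,0,1]])
    p=cv2.undistortPoints(np.array([[uv]],float),K,c['dist'])[0,0]
    R=cv2.Rodrigues(c['rvec'])[0];t=np.array(c['tvec']).ravel()
    return -R.T@t, R.T@np.array([p[0],p[1],1])
def onz(n,uv,z):
    o,d=ray(n,uv);return o+d*(z-o[2])/d[2]
def proj(n,P):
    c=bot.camera_info(n);K=np.array([[c['fx'],0,c['cx']],[0,c['fy'],c['cy']],[0,0,1]])
    return cv2.projectPoints(np.array(P,float).reshape(-1,3),c['rvec'],c['tvec'],K,c['dist'])[0][:,0]
def tri(a,b):
    o1,d1=ray('top',a);o2,d2=ray('side',b)
    A=np.array([d1,-d2]).T;s=np.linalg.lstsq(A,o2-o1,rcond=None)[0]
    p,q=o1+s[0]*d1,o2+s[1]*d2;return (p+q)/2,np.linalg.norm(p-q)
E
python3 - <<'E'
from h import *
np.set_printoptions(precision=4,suppress=True)
T=lambda u,v:(270+u/4,100+v/4)
S=lambda u,v:(310+u/4,170+v/4)
for nm,p,z in [("BL",(55,105),.195),("BR",(498,42),.195),("FRrail",(545,340),.195),("keeper",(535,363),.222),
 ("gfreefront",(475,580),.195),("gfreeback",(492,510),.195),("ghingefront",(142,467),.195),("ghingeback",(165,403),.195),
 ("botfrontL",(118,507),0.01),("botfrontR",(518,445),0.01),("boltboss",(288,465),.207),("boltboss2",(475,525),.207),("ball",(320,592),.207),("tape",(658,405),.048)]:
    print(nm,onz("top",T(*p),z))
print(tri((350,248.5),(319,245)))
print("ball side",onz("side",(319,245),.207))
E
```

```text
BL [0.8478 0.115  0.195 ]
BR [ 0.8946 -0.2063  0.195 ]
FRrail [ 0.6745 -0.2353  0.195 ]
keeper [ 0.6528 -0.2229  0.222 ]
gfreefront [ 0.5027 -0.1821  0.195 ]
gfreeback [ 0.5524 -0.195   0.195 ]
ghingefront [0.5838 0.0526 0.195 ]
ghingeback [0.6296 0.0362 0.195 ]
botfrontL [0.5775 0.0739 0.01  ]
botfrontR [ 0.6265 -0.2457  0.01  ]
boltboss [ 0.5832 -0.0501  0.207 ]
boltboss2 [ 0.5404 -0.181   0.207 ]
ball [ 0.4936 -0.0716  0.207 ]
tape [ 0.6523 -0.3502  0.048 ]
(array([ 0.4915, -0.0714,  0.207 ]), np.float64(0.001564229773114151))
ball side [ 0.4907 -0.0712  0.207 ]
```

```bash
python3 -m crank '[{"hand":0,"dx":-15,"dy":-20,"dz":-35,"yaw":0},{"hand":0,"dx":-30,"dy":-40,"dz":-70,"yaw":0},{"hand":0,"dx":-45,"dy":-60,"dz":-105,"yaw":0.02},{"hand":0,"dx":-60,"dy":-80,"dz":-140,"yaw":0.04},{"hand":0,"dx":-75,"dy":-100,"dz":-175,"yaw":0.06},{"hand":0,"dx":-95,"dy":-110,"dz":-210,"yaw":0.08},{"hand":0,"dx":-115,"dy":-120,"dz":-245,"yaw":0.1},{"hand":0,"dx":-135,"dy":-120,"dz":-280,"yaw":0.1},{"hand":0,"dx":-155,"dy":-120,"dz":-310,"yaw":0.1},{"hand":0,"dx":-175,"dy":-120,"dz":-340,"yaw":0.1},{"hand":0,"dx":-200,"dy":-120,"dz":-365,"yaw":0.1},{"hand":0,"dx":-220,"dy":-120,"dz":-375,"yaw":0.1}]' 20; python3 -c "
from workcell import bot
s=bot.observe();print(s['qpos'],s['tool_rot'],s['position'],s['force'])"
```

```text
clock: 1.1
position: [0.4599, 0.3056, 0.3509]
tool_rot: [-1.572, 0.001, 1.237]
force: [0.1, -0.0, 0.3]
grip_width: 0.0854
[-0.79828896  0.29840859  0.13598405  1.6381446  -0.04128673  1.2084212
  0.58388277] [-1.57158903e+00  1.10375567e-03  1.23746494e+00] [0.45988072 0.3055541  0.35091144] [ 0.13041155 -0.00764728  0.29902204]
```

```bash
python3 -m crank '[{"hand":0,"dx":-35,"dy":0,"dz":-18,"yaw":0},{"hand":0,"dx":-70,"dy":0,"dz":-35,"yaw":0},{"hand":0,"dx":-105,"dy":0,"dz":-53,"yaw":0},{"hand":0,"dx":-140,"dy":0,"dz":-70,"yaw":0},{"hand":0,"dx":-175,"dy":10,"dz":-88,"yaw":0},{"hand":0,"dx":-210,"dy":20,"dz":-106,"yaw":0},{"hand":0,"dx":-245,"dy":30,"dz":-124,"yaw":0},{"hand":0,"dx":-280,"dy":40,"dz":-141,"yaw":0},{"hand":0,"dx":-315,"dy":50,"dz":-158,"yaw":0},{"hand":0,"dx":-335,"dy":50,"dz":-168,"yaw":0},{"hand":0,"dx":-346,"dy":50,"dz":-173,"yaw":0},{"hand":0,"dx":-346,"dy":50,"dz":-173,"yaw":0}]'; python3 - <<'E'
from h import *
s=bot.observe();print(s['qpos'],s['position'],s['force'],s['tool_rot'])
cv2.imwrite("pics/t1.png",cv2.resize(bot.grab_frame('top')[150:300,270:470,::-1],None,fx=4,fy=4))
cv2.imwrite("pics/s1.png",cv2.resize(bot.grab_frame('side')[150:300,250:450,::-1],None,fx=4,fy=4))
E
```

```text
clock: 2.1
position: [0.5087, -0.0775, 0.301]
tool_rot: [-1.571, 0.001, 1.237]
force: [-0.8, -0.0, -1.2]
grip_width: 0.085
[-0.23473564  0.28182888  0.34057083  1.81232902 -0.10511841  1.06572799
  1.38136986] [ 0.50872081 -0.07750071  0.30100031] [-0.76620957 -0.01645001 -1.16381869] [-1.57053525e+00  1.17308163e-03  1.23695336e+00]
```

View pics/s1.png

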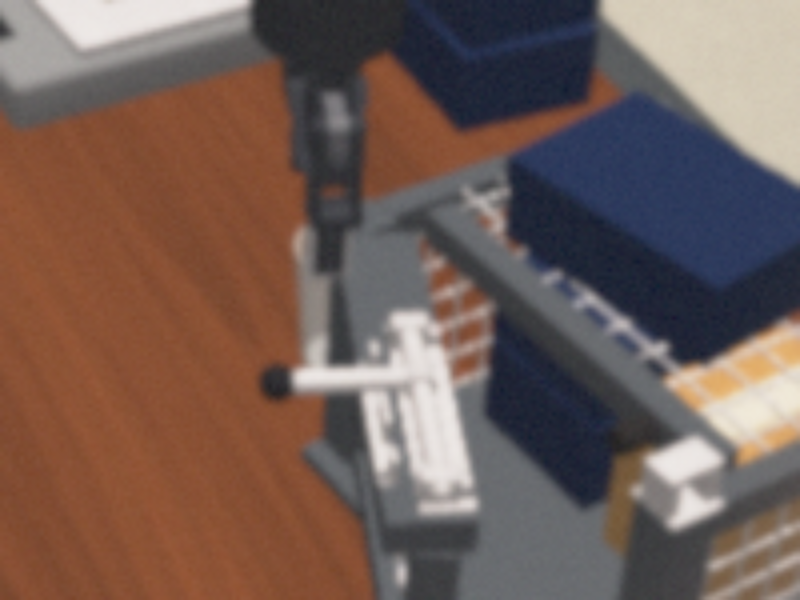

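View pics/t1.png

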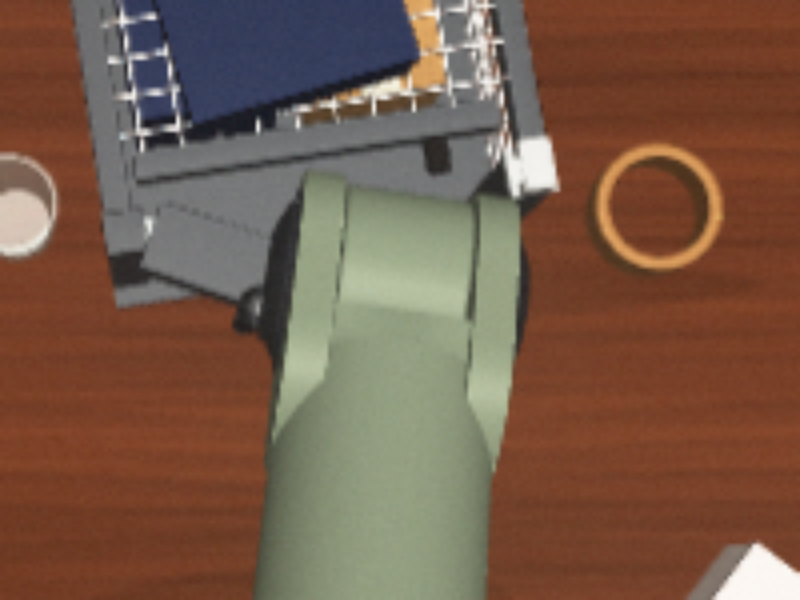

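Side view: fingers hang above the handle (finger tip at zoomed 330,270, ball at 277,382), aligned along the gate. Descend and pinch.

```bash
python3 -m crank '[{"hand":0,"dx":0,"dy":30,"dz":0,"yaw":0},{"hand":0,"dx":0,"dy":60,"dz":0,"yaw":0},{"hand":0,"dx":0,"dy":85,"dz":0,"yaw":0},{"hand":0,"dx":0,"dy":105,"dz":0,"yaw":0},{"hand":0,"dx":0,"dy":112,"dz":0,"yaw":0},{"hand":0.3,"dx":0,"dy":112,"dz":0,"yaw":0},{"hand":0.6,"dx":0,"dy":112,"dz":0,"yaw":0},{"hand":1,"dx":0,"dy":112,"dz":0,"yaw":0},{"hand":1,"dx":0,"dy":112,"dz":0,"yaw":0},{"hand":1,"dx":0,"dy":112,"dz":0,"yaw":0},{"hand":1,"dx":0,"dy":112,"dz":0,"yaw":0},{"hand":1,"dx":0,"dy":112,"dz":0,"yaw":0}]' 20; python3 - <<'E'
from h import *
s=bot.observe();print(s['position'],s['force'],s['tool_rot'])
cv2.imwrite("pics/s2.png",cv2.resize(bot.grab_frame('side')[150:300,250:450,::-1],None,fx=4,fy=4))
E
```

```text
clock: 3.2
position: [0.5084, -0.0758, 0.1899]
tool_rot: [-1.571, 0.001, 1.24]
force: [-6.8, -8.3, 8.2]
grip_width: 0.0122
[ 0.50842262 -0.07580407  0.18988508] [-6.80723569 -8.3218289   8.20317055] [-1.57070609e+00  1.25986074e-03  1.23970530e+00]
```

View pics/s2.png

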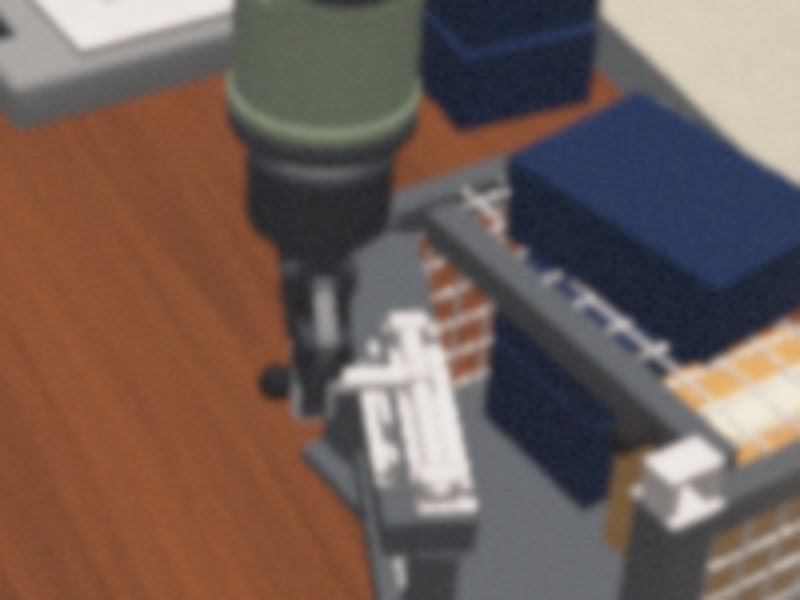

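Handle pinched (width 12 mm, rod between the pads, ball at zoomed 275,382). Now lift along its arc to near the stop.

```bash
python3 -m crank '[{"hand":1,"dx":-2,"dy":-6,"dz":0,"yaw":0},{"hand":1,"dx":-2,"dy":-12,"dz":-1,"yaw":0},{"hand":1,"dx":-2,"dy":-18,"dz":-3,"yaw":0},{"hand":1,"dx":-2,"dy":-24,"dz":-5,"yaw":0},{"hand":1,"dx":-2,"dy":-29,"dz":-8,"yaw":0},{"hand":1,"dx":-2,"dy":-34,"dz":-11,"yaw":0},{"hand":1,"dx":-2,"dy":-39,"dz":-14,"yaw":0},{"hand":1,"dx":-2,"dy":-43,"dz":-18,"yaw":0},{"hand":1,"dx":-2,"dy":-47,"dz":-23,"yaw":0},{"hand":1,"dx":-2,"dy":-51,"dz":-28,"yaw":0},{"hand":1,"dx":-2,"dy":-54,"dz":-33,"yaw":0},{"hand":1,"dx":-2,"dy":-54,"dz":-33,"yaw":0}]'; python3 - <<'E'
from h import *
s=bot.observe();print(s['position'],s['force'],s['tool_rot'])
cv2.imwrite("pics/s3.png",cv2.resize(bot.grab_frame('side')[150:300,250:450,::-1],None,fx=4,fy=4))
E
```

```text
clock: 4.25
position: [0.5406, -0.0875, 0.2437]
tool_rot: [-1.572, 0.0, 1.241]
force: [-1.0, -0.5, -4.7]
grip_width: 0.0122
[ 0.54056644 -0.08747253  0.24372999] [-0.95569837 -0.50383571 -4.68932265] [-1.57156332e+00  1.19777842e-04  1.24082673e+00]
```

View pics/s3.png

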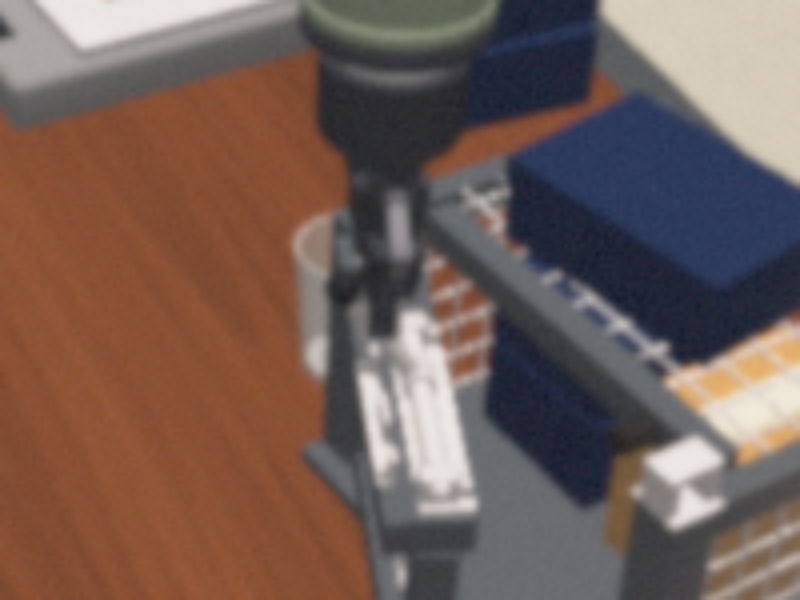

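Ball now at zoomed (345,280): handle lifted, gate unmoved. Swing along the arc to the buffer.

```bash
python3 -m crank '[{"hand":1,"dx":-1,"dy":-1,"dz":-8,"yaw":-0.05},{"hand":1,"dx":-2,"dy":-1,"dz":-16,"yaw":-0.1},{"hand":1,"dx":-2,"dy":-1,"dz":-24,"yaw":-0.15},{"hand":1,"dx":-2,"dy":-2,"dz":-33,"yaw":-0.2},{"hand":1,"dx":-1,"dy":-2,"dz":-41,"yaw":-0.25},{"hand":1,"dx":0,"dy":-2,"dz":-50,"yaw":-0.3},{"hand":1,"dx":2,"dy":-2,"dz":-58,"yaw":-0.35},{"hand":1,"dx":4,"dy":-2,"dz":-66,"yaw":-0.4},{"hand":1,"dx":6,"dy":-2,"dz":-71,"yaw":-0.43},{"hand":1,"dx":6,"dy":-2,"dz":-71,"yaw":-0.43}]'; python3 - <<'E'
from h import *
s=bot.observe();print(s['position'],s['force'],s['tool_rot'],s['qpos'])
cv2.imwrite("pics/s4.png",cv2.resize(bot.grab_frame('side')[150:300,300:500,::-1],None,fx=4,fy=4))
cv2.imwrite("pics/t4.png",cv2.resize(bot.grab_frame('top')[100:250,270:470,::-1],None,fx=4,fy=4))
E
```

```text
clock: 5.13
position: [0.6089, -0.1047, 0.2452]
tool_rot: [-1.57, 0.0, 1.673]
force: [-8.0, -0.9, 5.0]
grip_width: 0.0122
[ 0.60889703 -0.10472653  0.2452355 ] [-7.95896356 -0.88051189  4.97924419] [-1.57001454e+00  2.28099011e-04  1.67259970e+00] [-0.07229057  0.50565875  0.21599075  1.61333383 -0.12046604  1.0364111
  1.85160698]
```

View pics/s4.png

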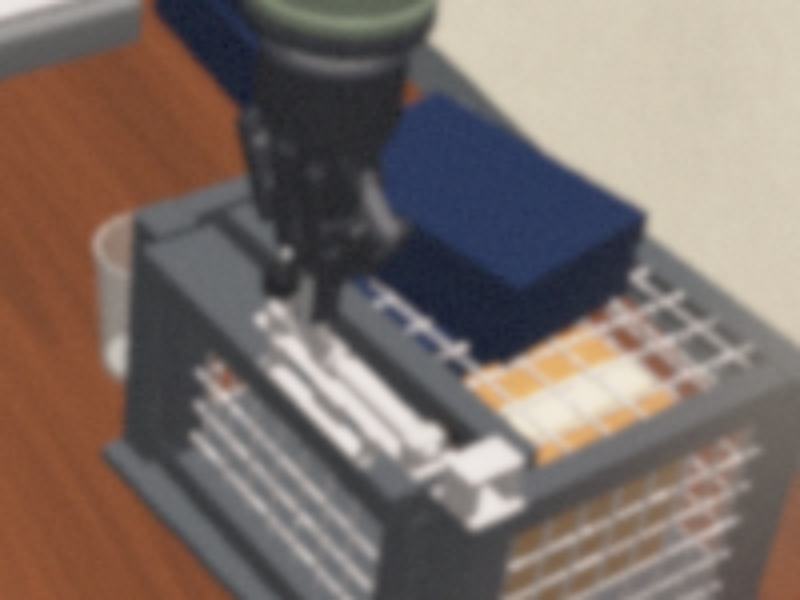

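View pics/t4.png

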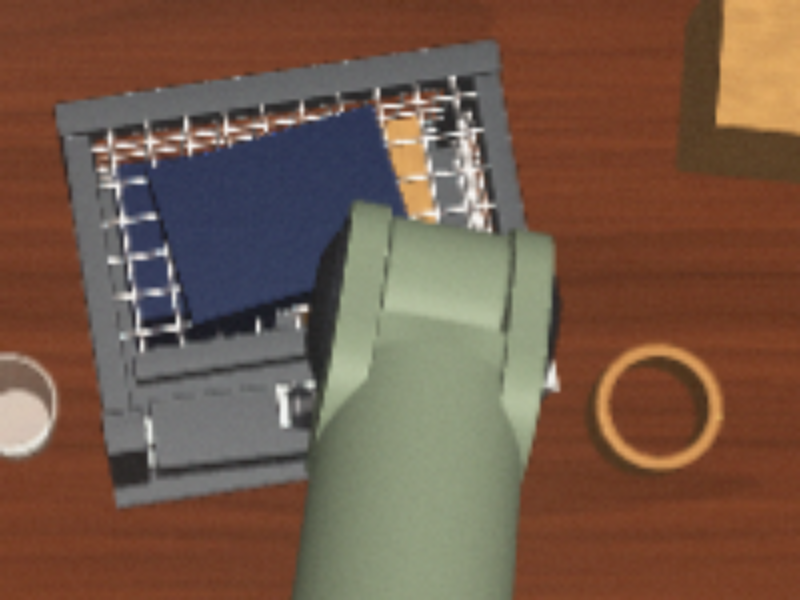

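```bash
python3 - <<'E'
from h import *
T=lambda u,v:(270+u/4,100+v/4)
print(onz('top',T(195,325),.255),onz('top',T(415,265),.255))
E
python3 -m crank '[{"hand":1,"dx":0,"dy":0,"dz":-3,"yaw":-0.015},{"hand":1,"dx":0,"dy":0,"dz":-6,"yaw":-0.03},{"hand":1,"dx":0,"dy":0,"dz":-8,"yaw":-0.045},{"hand":1,"dx":0,"dy":0,"dz":-8,"yaw":-0.045}]'
python3 -m crank '[{"hand":1,"dx":0,"dy":0,"dz":-2,"yaw":0},{"hand":1,"dx":0,"dy":0,"dz":-2,"yaw":0}]'
```

```text
[0.67330849 0.01551501 0.255     ] [ 0.71493022 -0.1358311   0.255     ]
clock: 5.57
position: [0.6166, -0.1036, 0.2462]
tool_rot: [-1.571, -0.0, 1.716]
force: [-7.1, 1.2, 11.7]
grip_width: 0.0116
clock: 5.73
position: [0.6186, -0.1034, 0.2463]
tool_rot: [-1.572, 0.0, 1.715]
force: [-6.1, -0.3, 12.0]
grip_width: 0.0116
```

```bash
python3 - <<'E'
from h import *
f=bot.grab_frame('side')
cv2.imwrite("pics/s5.png",cv2.resize(f[185:285,330:440,::-1],None,fx=6,fy=6,interpolation=cv2.INTER_CUBIC))
E
```

```text
(no output)
```

View pics/s5.png

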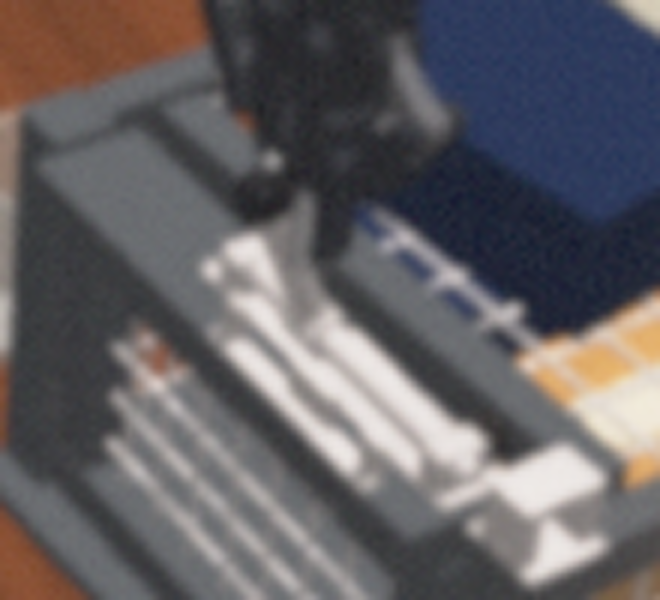

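```bash
python3 - <<'E'
from h import *
H=np.array([.6143,.0452,.207])
for a in (0.05,0.0):
    th=-1.4263-a; c=np.array([np.cos(th),np.sin(th),0]); f=np.array([c[1],-c[0],0])
    A=H+.15*c
    o,d=ray('side',(330+265/6,185+195/6)); P=o+d*(((A-o)@c)/(d@c))
    r=P-A; print(a,A,"fwd",r@f,"up",r[2],np.arctan2(r[2],r@f),np.hypot(r@f,r[2]))
E
```

```text
0.05 [ 0.62845336 -0.10413078  0.207     ] fwd 0.02799860802969285 up 0.0689786900902408 1.185212150067442 0.07444448762780133
0.0 [ 0.6358991  -0.10323678  0.207     ] fwd 0.03678417382937614 up 0.07053212819602869 1.090078426308762 0.0795478255653213
```

The rod slipped to the front edge of the pads (ball at zoomed 265,195; handle ≈1.18 rad, gate still on its buffer): 20 N is too light a grip to press with. Let go, regrip at level, then use a firmer grip.

```bash
python3 -m crank '[{"hand":0.5,"dx":0,"dy":0,"dz":2,"yaw":0},{"hand":0,"dx":0,"dy":0,"dz":5,"yaw":0},{"hand":0,"dx":0,"dy":0,"dz":15,"yaw":0.02},{"hand":0,"dx":0,"dy":0,"dz":30,"yaw":0.05},{"hand":0,"dx":0,"dy":0,"dz":48,"yaw":0.05},{"hand":0,"dx":0,"dy":15,"dz":48,"yaw":0.05},{"hand":0,"dx":0,"dy":35,"dz":48,"yaw":0.05},{"hand":0,"dx":0,"dy":50,"dz":48,"yaw":0.05},{"hand":0,"dx":0,"dy":56,"dz":48,"yaw":0.05},{"hand":0,"dx":0,"dy":56,"dz":48,"yaw":0.05}]'; python3 - <<'E'
from h import *
f=bot.grab_frame('side')
cv2.imwrite("pics/s6.png",cv2.resize(f[185:285,330:440,::-1],None,fx=6,fy=6,interpolation=cv2.INTER_CUBIC))
E
```

```text
clock: 6.62
position: [0.5705, -0.1101, 0.1883]
tool_rot: [-1.569, -0.0, 1.666]
force: [-0.4, 0.3, 1.5]
grip_width: 0.0857
```

View pics/s6.png

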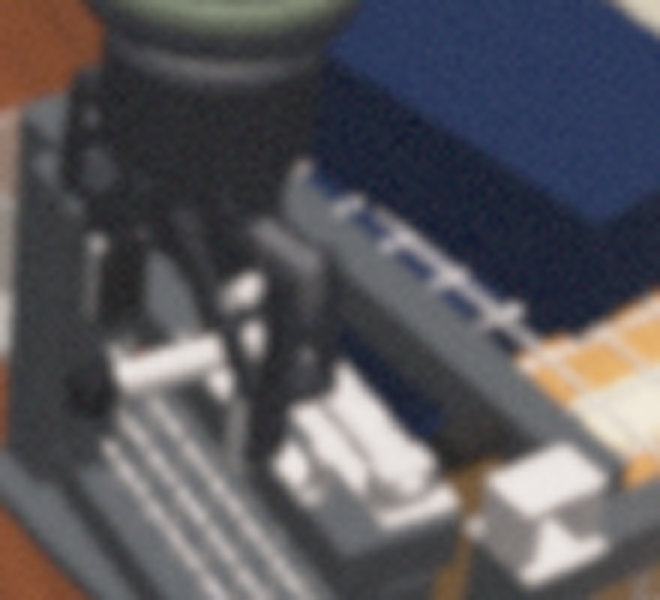

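```bash
python3 - <<'E'
from h import *
b=onz('side',(330+92/6,185+390/6),.207); H=np.array([.6143,.0452,.207])
v=(b-H)[:2]; print(b,np.hypot(*v), np.hypot(.15,.077))
# angle: v = .15c+.077f
ang=np.arctan2(v[1],v[0]); rel=np.arctan2(-.077,.15) # f is c rotated by -90deg
th=ang-rel; print('gate',-1.4263-th)
c=np.array([np.cos(th),np.sin(th)]);f=np.array([c[1],-c[0]])
g=H[:2]+.15*c+.058*f; print(g,'toolyaw',np.arctan2(-c[1],-c[0]))
s=bot.observe();d=g-s['position'][:2];y=s['tool_rot'][2]
print('dx',d@[np.cos(y),np.sin(y)]*1e3,'dz',d@[-np.sin(y),np.cos(y)]*1e3)
E
```

```text
[ 0.53654697 -0.10767942  0.207     ] 0.17151574799495053 0.16860901518009053
gate 0.14073543811508005
[ 0.55686454 -0.10501707] toolyaw 1.5745572154747134
dx 6.494935392107694 dz 13.611209739072265
```

Gate came back to ≈0.14 rad; handle level between the fingers (ball at zoomed 92,390). Realign, pinch.

```bash
python3 -m crank '[{"hand":0,"dx":3,"dy":0,"dz":7,"yaw":0.05},{"hand":0,"dx":6,"dy":0,"dz":13,"yaw":0.09},{"hand":0,"dx":6,"dy":0,"dz":13,"yaw":0.09},{"hand":0.4,"dx":6,"dy":0,"dz":13,"yaw":0.09},{"hand":0.7,"dx":6,"dy":0,"dz":13,"yaw":0.09},{"hand":1,"dx":6,"dy":0,"dz":13,"yaw":0.09},{"hand":1,"dx":6,"dy":0,"dz":13,"yaw":0.09},{"hand":1,"dx":6,"dy":0,"dz":13,"yaw":0.09},{"hand":1,"dx":6,"dy":0,"dz":13,"yaw":0.09}]' 20;  python3 - <<'E'
from h import *
f=bot.grab_frame('side')
cv2.imwrite("pics/s7.png",cv2.resize(f[185:285,330:440,::-1],None,fx=6,fy=6,interpolation=cv2.INTER_CUBIC))
E
```

```text
clock: 7.42
position: [0.5577, -0.1055, 0.1893]
tool_rot: [-1.571, -0.0, 1.576]
force: [0.9, -7.5, 1.0]
grip_width: 0.0122
```

View pics/s7.png

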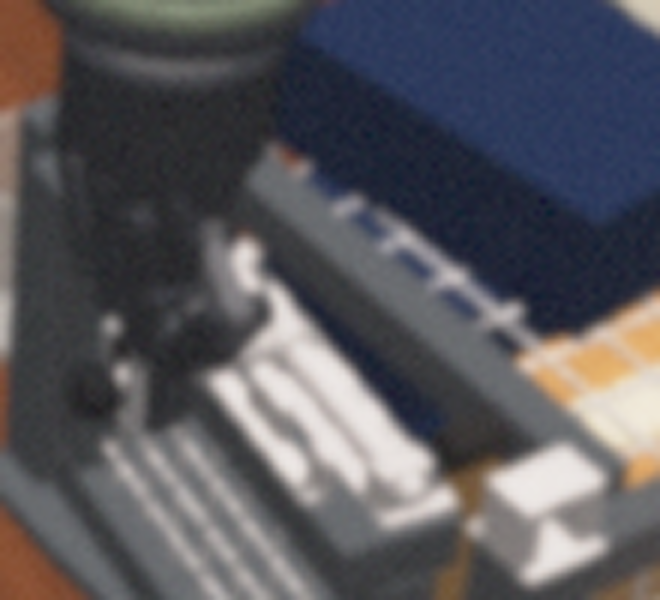

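```bash
python3 -m crank '[{"hand":1,"dx":-2,"dy":-6,"dz":0,"yaw":0},{"hand":1,"dx":-2,"dy":-12,"dz":-1,"yaw":0},{"hand":1,"dx":-2,"dy":-18,"dz":-3,"yaw":0},{"hand":1,"dx":-2,"dy":-24,"dz":-5,"yaw":0},{"hand":1,"dx":-2,"dy":-29,"dz":-8,"yaw":0},{"hand":1,"dx":-2,"dy":-34,"dz":-11,"yaw":0},{"hand":1,"dx":-2,"dy":-39,"dz":-14,"yaw":0},{"hand":1,"dx":-2,"dy":-43,"dz":-18,"yaw":0},{"hand":1,"dx":-2,"dy":-47,"dz":-23,"yaw":0},{"hand":1,"dx":-2,"dy":-51,"dz":-28,"yaw":0},{"hand":1,"dx":-2,"dy":-54,"dz":-33,"yaw":0},{"hand":1,"dx":-2,"dy":-55,"dz":-36,"yaw":0}]' 30
python3 -m crank '[{"hand":1,"dx":0,"dy":0,"dz":0,"yaw":0},{"hand":1,"dx":0,"dy":0,"dz":0,"yaw":0}]' 100
```

```text
clock: 8.47
position: [0.5944, -0.1072, 0.2446]
tool_rot: [-1.571, 0.0, 1.576]
force: [0.3, -0.4, -9.9]
grip_width: 0.0112
clock: 8.63
position: [0.5939, -0.1073, 0.2443]
tool_rot: [-1.571, 0.0, 1.576]
force: [1.2, 0.4, -7.5]
grip_width: 0.009
```

```bash
python3 -m crank '[{"hand":1,"dx":-1,"dy":0,"dz":-5,"yaw":-0.035},{"hand":1,"dx":-1,"dy":0,"dz":-10,"yaw":-0.07},{"hand":1,"dx":-1,"dy":0,"dz":-14,"yaw":-0.1},{"hand":1,"dx":-1,"dy":0,"dz":-18,"yaw":-0.12},{"hand":1,"dx":-1,"dy":0,"dz":-21,"yaw":-0.14},{"hand":1,"dx":-1,"dy":0,"dz":-21,"yaw":-0.14}]'; python3 - <<'E'
from h import *
f=bot.grab_frame('side')
cv2.imwrite("pics/s8.png",cv2.resize(f[185:285,330:440,::-1],None,fx=6,fy=6,interpolation=cv2.INTER_CUBIC))
E
```

```text
clock: 9.13
position: [0.6142, -0.1087, 0.2445]
tool_rot: [-1.569, 0.0, 1.717]
force: [-8.5, -0.2, 1.5]
grip_width: 0.0091
```

View pics/s8.png

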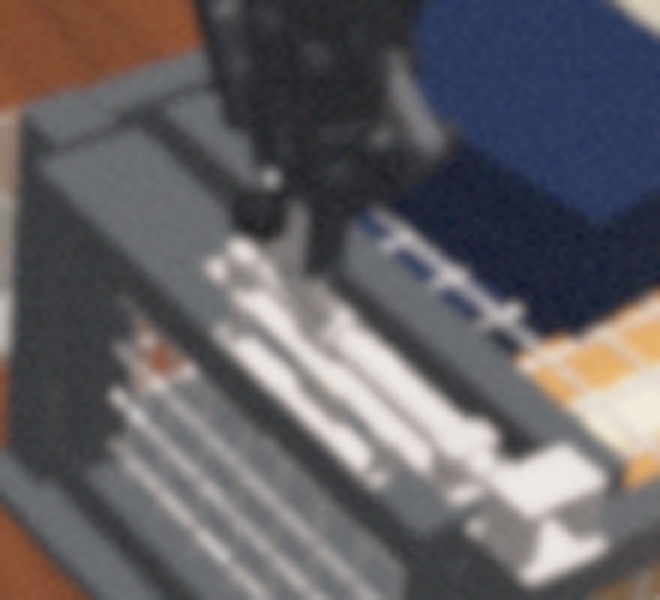

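```bash
python3 -m crank '[{"hand":1,"dx":0,"dy":0,"dz":-2,"yaw":0},{"hand":1,"dx":0,"dy":0,"dz":-3,"yaw":0},{"hand":1,"dx":0,"dy":0,"dz":-3,"yaw":0}]'
python3 -m crank '[{"hand":1,"dx":0,"dy":0,"dz":-2,"yaw":0},{"hand":1,"dx":0,"dy":0,"dz":-3,"yaw":0},{"hand":1,"dx":0,"dy":0,"dz":-3,"yaw":0}]'; python3 - <<'E'
from h import *
f=bot.grab_frame('side')
cv2.imwrite("pics/s9.png",cv2.resize(f[185:285,330:440,::-1],None,fx=6,fy=6,interpolation=cv2.INTER_CUBIC))
E
```

```text
clock: 9.43
position: [0.6163, -0.1086, 0.2446]
tool_rot: [-1.568, 0.0, 1.715]
force: [-11.6, -1.9, 5.4]
grip_width: 0.009
clock: 9.68
position: [0.618, -0.1085, 0.2449]
tool_rot: [-1.566, -0.0, 1.714]
force: [-23.8, -1.5, 15.8]
grip_width: 0.0089
```

View pics/s9.png

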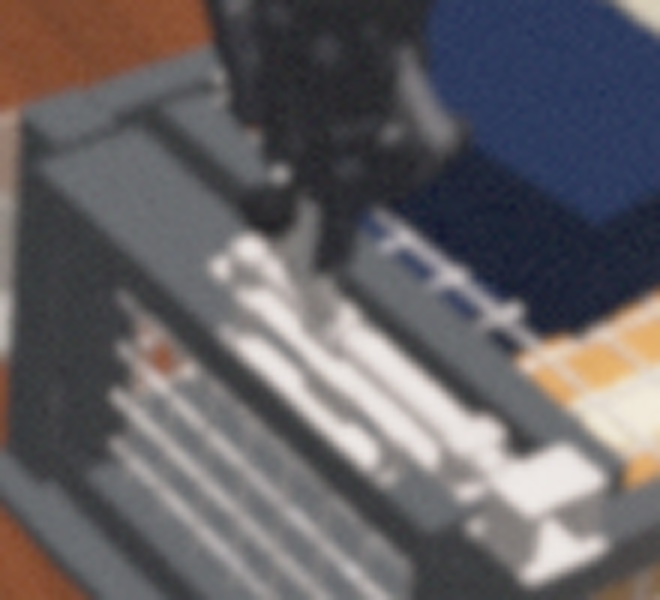

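Now at the hard stop (force jumped to 24 N) with the bolt in line with the keeper (nose at zoomed 495,430). Shoot the bolt.

```bash
python3 -m crank '[{"hand":1,"dx":-4,"dy":0,"dz":0,"yaw":0},{"hand":1,"dx":-8,"dy":0,"dz":0,"yaw":0},{"hand":1,"dx":-12,"dy":0,"dz":0,"yaw":0},{"hand":1,"dx":-16,"dy":0,"dz":0,"yaw":0},{"hand":1,"dx":-20,"dy":0,"dz":0,"yaw":0},{"hand":1,"dx":-20,"dy":0,"dz":0,"yaw":0}]'; python3 - <<'E'
from h import *
f=bot.grab_frame('side')
cv2.imwrite("pics/s10.png",cv2.resize(f[185:285,330:440,::-1],None,fx=6,fy=6,interpolation=cv2.INTER_CUBIC))
E
```

```text
clock: 10.23
position: [0.6209, -0.1293, 0.2449]
tool_rot: [-1.566, 0.0, 1.714]
force: [-20.8, -4.4, 13.1]
grip_width: 0.0089
```

View pics/s10.png

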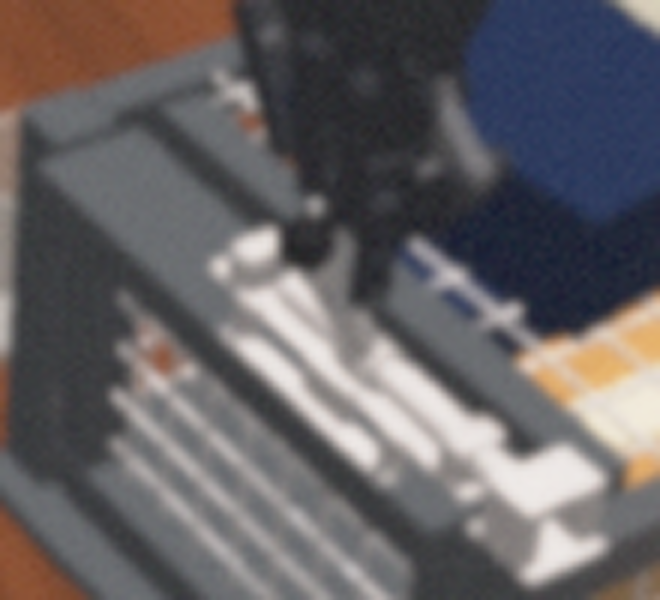

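```bash
python3 -m crank '[{"hand":1,"dx":-4,"dy":0,"dz":0,"yaw":0},{"hand":1,"dx":-8,"dy":0,"dz":0,"yaw":0},{"hand":1,"dx":-12,"dy":0,"dz":0,"yaw":0},{"hand":1,"dx":-15,"dy":0,"dz":0,"yaw":0},{"hand":1,"dx":-18,"dy":0,"dz":0,"yaw":0},{"hand":1,"dx":-18,"dy":0,"dz":0,"yaw":0}]'; python3 - <<'E'
from h import *
s=bot.observe();p=s['position'];d=p[:2]-[.6143,.0452];print('travel',d@[.144,-.9895]-.15)
f=bot.grab_frame('side')
cv2.imwrite("pics/s11.png",cv2.resize(f[185:285,330:440,::-1],None,fx=6,fy=6,interpolation=cv2.INTER_CUBIC))
E
```

```text
clock: 10.78
position: [0.6235, -0.1469, 0.2449]
tool_rot: [-1.566, 0.0, 1.714]
force: [-20.6, -4.5, 11.6]
grip_width: 0.0084
travel 0.04145727118342993
```

View pics/s11.png

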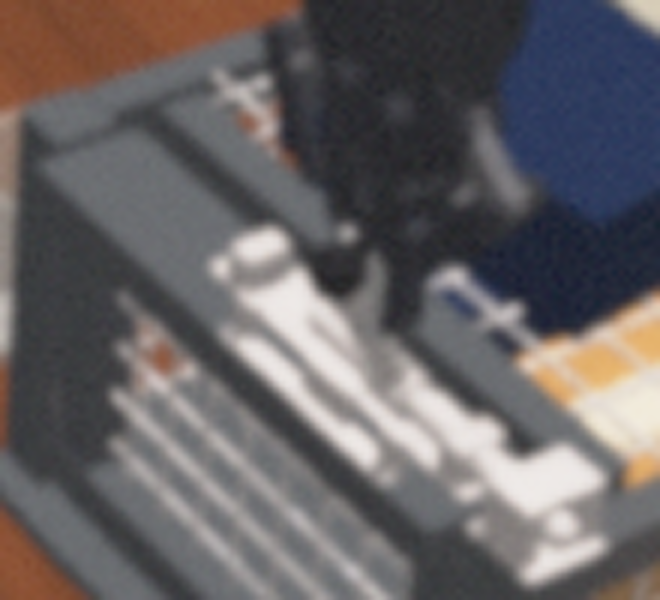

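Bolt nose shows through the keeper (zoomed 560,525), travel ≈41 mm. Ease off the push and let the handle go.

```bash
python3 -m crank '[{"hand":1,"dx":0,"dy":0,"dz":2,"yaw":0},{"hand":1,"dx":0,"dy":0,"dz":4,"yaw":0},{"hand":0.5,"dx":0,"dy":0,"dz":4,"yaw":0},{"hand":0.2,"dx":0,"dy":0,"dz":4,"yaw":0},{"hand":0.2,"dx":0,"dy":0,"dz":4,"yaw":0},{"hand":0.2,"dx":0,"dy":0,"dz":4,"yaw":0},{"hand":0.2,"dx":0,"dy":0,"dz":4,"yaw":0}]'; python3 - <<'E'
from h import *
f=bot.grab_frame('side')
cv2.imwrite("pics/s12.png",cv2.resize(f[185:285,330:440,::-1],None,fx=6,fy=6,interpolation=cv2.INTER_CUBIC))
E
```

```text
clock: 11.42
position: [0.6224, -0.1454, 0.2445]
tool_rot: [-1.571, 0.0, 1.716]
force: [0.3, -0.1, -0.0]
grip_width: 0.0676
```

View pics/s12.png

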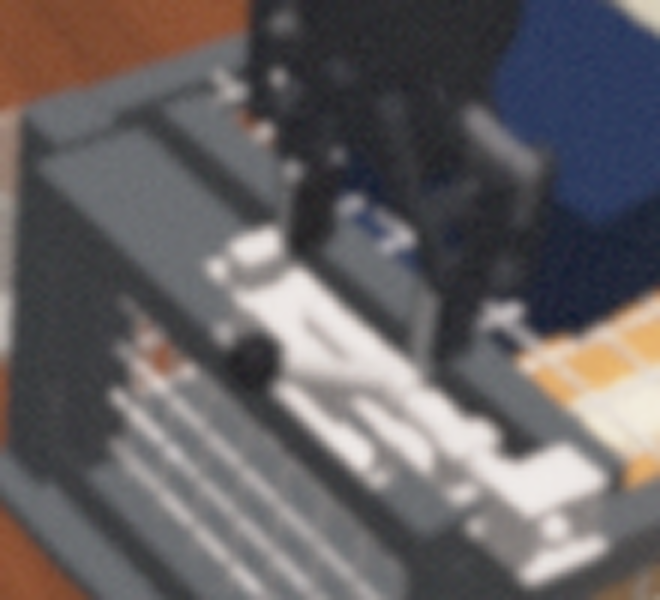

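```bash
cat > ball.py <<'E'
from h import *
import sys
H=np.array([.6143,.0452,.207]);th=-1.4263-float(sys.argv[3]) if len(sys.argv)>3 else -1.4263-.01
c=np.array([np.cos(th),np.sin(th),0]);f=np.array([c[1],-c[0],0])
uv=(330+float(sys.argv[1])/6,185+float(sys.argv[2])/6)
o,d=ray('side',uv)
for t in np.arange(.034,.062,.003):
    A=H+(.15+t)*c;P=o+d*(((A-o)@c)/(d@c));r=P-A
    print(round(t,3),'R %.4f ang %.2f'%(np.hypot(r@f,r[2]),np.arctan2(r[2],r@f)))
E
python3 ball.py 252 358
python3 -c "
from workcell import bot
s=bot.observe();print(s['position'],s['tool_rot'],s['grip_width'])"
```

```text
0.034 R 0.0684 ang 0.47
0.037 R 0.0721 ang 0.50
0.04 R 0.0758 ang 0.52
0.043 R 0.0795 ang 0.54
0.046 R 0.0833 ang 0.56
0.049 R 0.0871 ang 0.57
0.052 R 0.0909 ang 0.59
0.055 R 0.0948 ang 0.60
0.058 R 0.0986 ang 0.61
0.061 R 0.1025 ang 0.63
[ 0.6223468  -0.14541298  0.24443145] [-1.57118005e+00  1.05626384e-04  1.71614029e+00] 0.06827068724709433
```

Handle rests on the bump at ≈0.53 rad (ball at zoomed 252,358), gate held by the bolt. Bring half-open fingers alongside the rod to nudge it.

```bash
python3 -m crank '[{"hand":0.2,"dx":0,"dy":0,"dz":10,"yaw":0},{"hand":0.2,"dx":0,"dy":0,"dz":22,"yaw":0},{"hand":0.2,"dx":0,"dy":5,"dz":34,"yaw":0},{"hand":0.2,"dx":0,"dy":15,"dz":34,"yaw":0},{"hand":0.4,"dx":0,"dy":22,"dz":34,"yaw":0},{"hand":0.6,"dx":0,"dy":22,"dz":34,"yaw":0},{"hand":0.7,"dx":0,"dy":22,"dz":34,"yaw":0},{"hand":0.7,"dx":0,"dy":22,"dz":34,"yaw":0},{"hand":0.7,"dx":0,"dy":22,"dz":34,"yaw":0}]' 20; python3 - <<'E'
from h import *
f=bot.grab_frame('side')
cv2.imwrite("pics/s13.png",cv2.resize(f[185:285,330:440,::-1],None,fx=6,fy=6,interpolation=cv2.INTER_CUBIC))
E
```

```text
clock: 12.22
position: [0.5889, -0.1504, 0.2224]
tool_rot: [-1.571, 0.0, 1.716]
force: [0.3, -0.3, -0.2]
grip_width: 0.0256
```

View pics/s13.png

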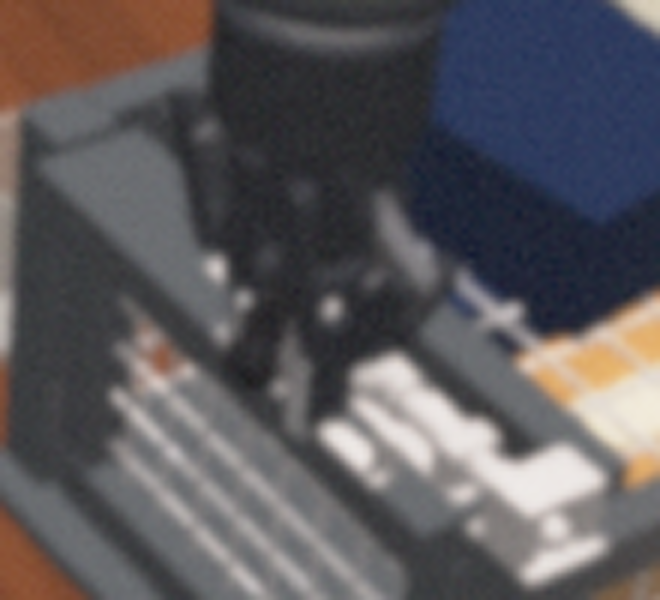

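```bash
python3 -m crank '[{"hand":0.7,"dx":-4,"dy":0,"dz":0,"yaw":0},{"hand":0.7,"dx":-7,"dy":0,"dz":0,"yaw":0},{"hand":0.7,"dx":-9,"dy":0,"dz":0,"yaw":0},{"hand":0.7,"dx":-9,"dy":0,"dz":0,"yaw":0}]';python3 -m crank '[{"hand":0.7,"dx":3,"dy":0,"dz":0,"yaw":0},{"hand":0.7,"dx":4,"dy":0,"dz":0,"yaw":0},{"hand":0.7,"dx":4,"dy":0,"dz":0,"yaw":0}]'; python3 - <<'E'
from h import *
f=bot.grab_frame('side')
cv2.imwrite("pics/s14.png",cv2.resize(f[185:285,330:440,::-1],None,fx=6,fy=6,interpolation=cv2.INTER_CUBIC))
E
```

```text
clock: 12.6
position: [0.5897, -0.1597, 0.2222]
tool_rot: [-1.571, -0.0, 1.716]
force: [0.3, 3.0, -0.6]
grip_width: 0.0257
clock: 12.85
position: [0.5893, -0.1551, 0.2224]
tool_rot: [-1.571, 0.0, 1.716]
force: [-0.1, -0.0, 0.5]
grip_width: 0.0255
```

View pics/s14.png

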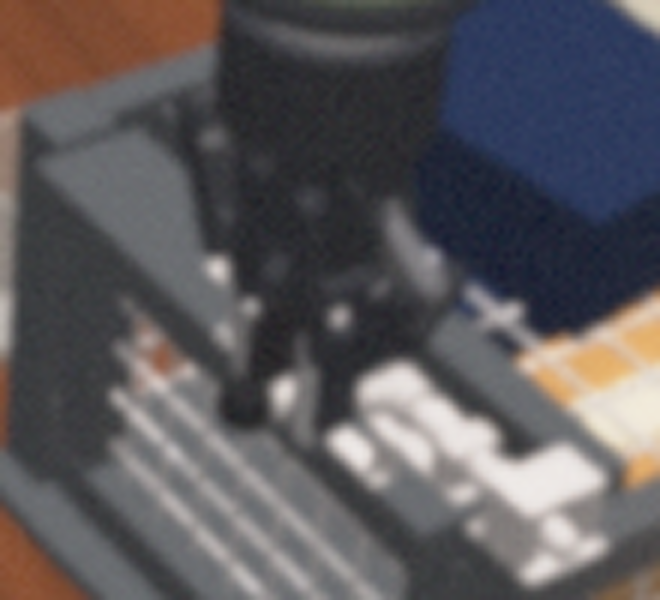

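```bash
python3 ball.py 242 400 | sed -n 2,6p
python3 -m crank '[{"hand":0.7,"dx":0,"dy":-15,"dz":0,"yaw":0},{"hand":0.5,"dx":0,"dy":-40,"dz":0,"yaw":0},{"hand":0.4,"dx":0,"dy":-75,"dz":5,"yaw":0},{"hand":0.4,"dx":0,"dy":-105,"dz":30,"yaw":0},{"hand":0.4,"dx":0,"dy":-110,"dz":60,"yaw":0},{"hand":0.4,"dx":0,"dy":-110,"dz":90,"yaw":0},{"hand":0.4,"dx":0,"dy":-110,"dz":110,"yaw":0},{"hand":0.4,"dx":0,"dy":-110,"dz":130,"yaw":0}]'; python3 - <<'E'
from h import *
f=bot.grab_frame('side')
cv2.imwrite("pics/s15.png",cv2.resize(f[185:285,330:440,::-1],None,fx=6,fy=6,interpolation=cv2.INTER_CUBIC))
cv2.imwrite("pics/t15.png",cv2.resize(bot.grab_frame('top')[100:250,270:470,::-1],None,fx=4,fy=4))
E
```

```text
0.037 R 0.0678 ang 0.24
0.04 R 0.0710 ang 0.28
0.043 R 0.0743 ang 0.31
0.046 R 0.0777 ang 0.34
0.049 R 0.0811 ang 0.37
clock: 13.57
position: [0.4592, -0.1745, 0.3327]
tool_rot: [-1.572, 0.0, 1.716]
force: [-0.5, 0.2, 0.8]
grip_width: 0.0517
```

View pics/s15.png

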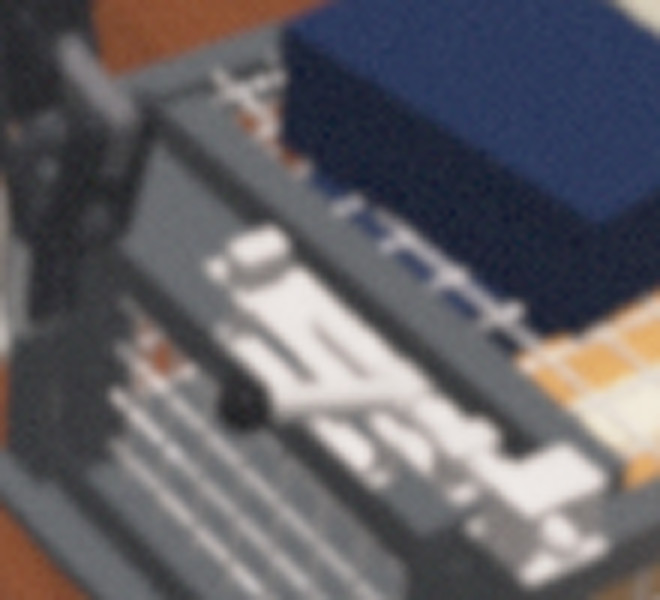

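View pics/t15.png

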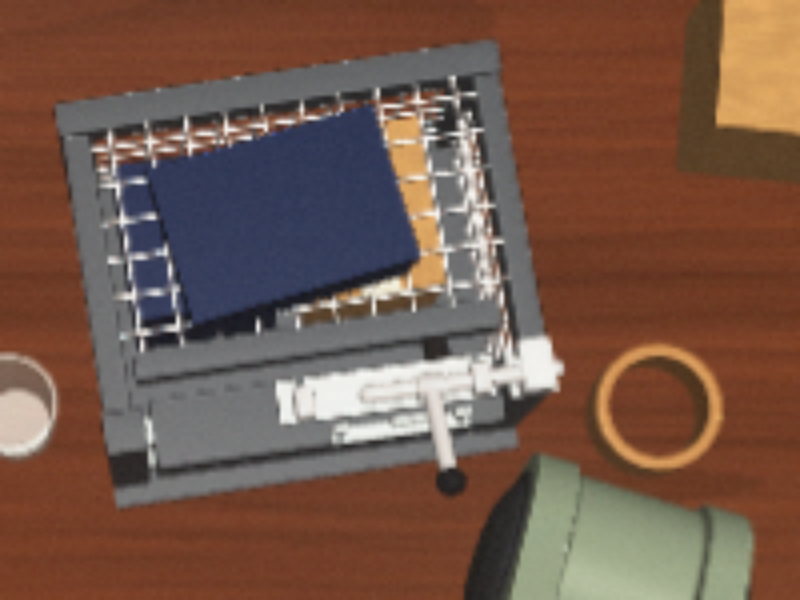

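```bash
python3 - <<'E'
from h import *
p,e=tri((383,220.25),(370.5,252));print(p,e)
H=np.array([.6143,.0452,.207])
for a in(0,.01,.02,.03):
    th=-1.4263-a;c=np.array([np.cos(th),np.sin(th),0]);f=np.array([c[1],-c[0],0]);r=p-H
    print(a,'travel',r@c-.15,'fwd',r@f,'up',r[2],'ang',np.arctan2(r[2],r@f))
E
python3 -c "
import cv2
a=cv2.imread('pics/t15.png')[320:520,260:580]
cv2.imwrite('pics/t15z.png',cv2.resize(a,None,fx=2.4,fy=2.4))"
```

```text
[ 0.56752096 -0.1613508   0.23430436] 0.000951395386362029
0 travel 0.047662337101312846 fwd 0.07603361288431157 up 0.027304359382829685 ang 0.34476663659334605
0.01 travel 0.048412777523454464 fwd 0.07405322080789292 up 0.027304359382829685 ang 0.3532471126258869
0.02 travel 0.0491433768331872 fwd 0.07206542347110428 up 0.027304359382829685 ang 0.36217053668104987
0.03 travel 0.04985406197118883 fwd 0.07007041965202288 up 0.027304359382829685 ang 0.3715698432642751
```

View pics/t15z.png

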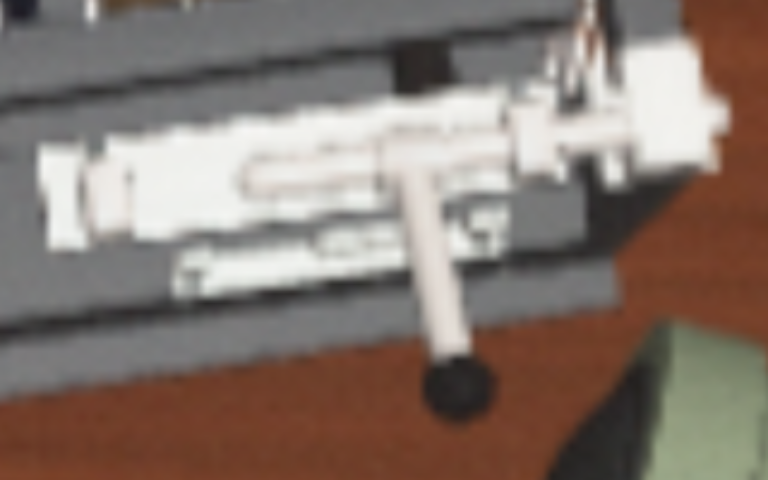

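Top view: handle sits ≈4–5 mm short of the notch's middle, tilted ≈0.35 rad on the bump's edge (rod at zoomed 418,225; notch ≈403–466). Go back alongside and nudge farther.

```bash
python3 -m crank '[{"hand":0.4,"dx":0,"dy":0,"dz":-30,"yaw":0},{"hand":0.4,"dx":0,"dy":0,"dz":-65,"yaw":0},{"hand":0.4,"dx":0,"dy":0,"dz":-100,"yaw":0},{"hand":0.4,"dx":0,"dy":10,"dz":-130,"yaw":0},{"hand":0.4,"dx":0,"dy":40,"dz":-130,"yaw":0},{"hand":0.4,"dx":0,"dy":75,"dz":-130,"yaw":0},{"hand":0.4,"dx":0,"dy":100,"dz":-130,"yaw":0},{"hand":0.6,"dx":0,"dy":114,"dz":-130,"yaw":0},{"hand":0.7,"dx":0,"dy":114,"dz":-130,"yaw":0},{"hand":0.7,"dx":0,"dy":114,"dz":-130,"yaw":0},{"hand":0.7,"dx":0,"dy":114,"dz":-130,"yaw":0}]'
python3 -m crank '[{"hand":0.7,"dx":-3,"dy":0,"dz":0,"yaw":0},{"hand":0.7,"dx":-5,"dy":0,"dz":0,"yaw":0},{"hand":0.7,"dx":-7,"dy":0,"dz":0,"yaw":0},{"hand":0.7,"dx":-7,"dy":0,"dz":0,"yaw":0}]'
python3 -m crank '[{"hand":0.7,"dx":5,"dy":0,"dz":0,"yaw":0},{"hand":0.7,"dx":5,"dy":0,"dz":0,"yaw":0},{"hand":0.7,"dx":5,"dy":0,"dz":0,"yaw":0}]'; python3 - <<'E'
from h import *
f=bot.grab_frame('side')
cv2.imwrite("pics/s16.png",cv2.resize(f[185:285,330:440,::-1],None,fx=6,fy=6,interpolation=cv2.INTER_CUBIC))
E
```

```text
clock: 14.58
position: [0.5899, -0.1555, 0.2195]
tool_rot: [-1.572, 0.001, 1.716]
force: [-0.4, 0.2, -0.2]
grip_width: 0.0262
clock: 14.92
position: [0.5903, -0.1628, 0.2188]
tool_rot: [-1.571, 0.0, 1.715]
force: [-0.2, 0.1, -0.1]
grip_width: 0.0258
clock: 15.17
position: [0.5895, -0.1569, 0.2184]
tool_rot: [-1.571, -0.0, 1.717]
force: [0.1, -0.7, 0.3]
grip_width: 0.0252
```

View pics/s16.png

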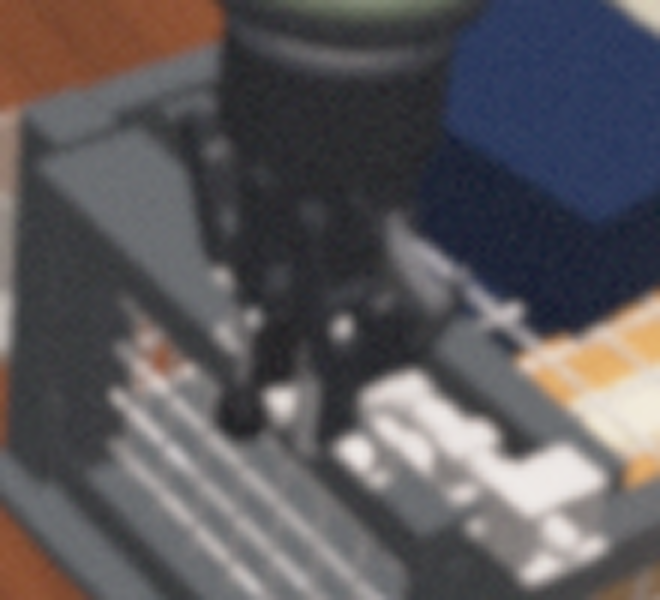

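```bash
python3 -m crank '[{"hand":0.7,"dx":-3,"dy":0,"dz":0,"yaw":0},{"hand":0.7,"dx":-6,"dy":0,"dz":0,"yaw":0},{"hand":0.7,"dx":-7,"dy":0,"dz":0,"yaw":0}]'
python3 -m crank '[{"hand":0.7,"dx":-2,"dy":0,"dz":0,"yaw":0}]'
python3 -m crank '[{"hand":0.7,"dx":5,"dy":0,"dz":0,"yaw":0},{"hand":0.7,"dx":5,"dy":0,"dz":0,"yaw":0},{"hand":0.7,"dx":5,"dy":0,"dz":0,"yaw":0}]'; python3 - <<'E'
from h import *
f=bot.grab_frame('side')
cv2.imwrite("pics/s17.png",cv2.resize(f[185:285,330:440,::-1],None,fx=6,fy=6,interpolation=cv2.INTER_CUBIC))
E
```

```text
clock: 15.47
position: [0.5905, -0.1645, 0.2182]
tool_rot: [-1.571, -0.0, 1.716]
force: [0.1, 4.6, -2.5]
grip_width: 0.0254
clock: 15.55
position: [0.5907, -0.1659, 0.2181]
tool_rot: [-1.57, -0.001, 1.716]
force: [-0.6, 4.0, -1.5]
grip_width: 0.0258
clock: 15.8
position: [0.5901, -0.1612, 0.2184]
tool_rot: [-1.571, 0.0, 1.716]
force: [-0.2, 0.3, 0.0]
grip_width: 0.0257
```

View pics/s17.png

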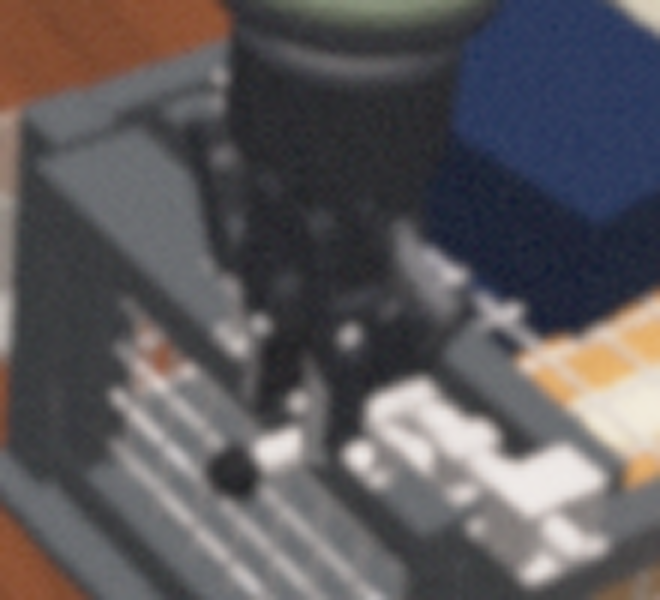

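Handle has dropped (ball now at zoomed 233,472). Retreat and check.

```bash
python3 -m crank '[{"hand":0.5,"dx":0,"dy":-15,"dz":0,"yaw":0},{"hand":0.4,"dx":0,"dy":-40,"dz":0,"yaw":0},{"hand":0.4,"dx":0,"dy":-75,"dz":5,"yaw":0},{"hand":0.4,"dx":0,"dy":-105,"dz":30,"yaw":0},{"hand":0.4,"dx":0,"dy":-110,"dz":60,"yaw":0},{"hand":0.4,"dx":0,"dy":-110,"dz":90,"yaw":0},{"hand":0.4,"dx":0,"dy":-110,"dz":110,"yaw":0},{"hand":0.4,"dx":0,"dy":-110,"dz":130,"yaw":0},{"hand":0.4,"dx":0,"dy":-110,"dz":130,"yaw":0}]'; python3 - <<'E'
from h import *
s=bot.grab_frame('side');t=bot.grab_frame('top')
cv2.imwrite("pics/s18.png",cv2.resize(s[185:285,330:440,::-1],None,fx=6,fy=6,interpolation=cv2.INTER_CUBIC))
cv2.imwrite("pics/t18.png",cv2.resize(t[100:250,270:470,::-1],None,fx=4,fy=4,interpolation=cv2.INTER_CUBIC))
cv2.imwrite("pics/t18f.png",t[:,:,::-1])
E
```

```text
clock: 16.6
position: [0.4584, -0.1813, 0.329]
tool_rot: [-1.571, 0.0, 1.714]
force: [0.3, -0.4, 0.5]
grip_width: 0.0517
```

View pics/s18.png

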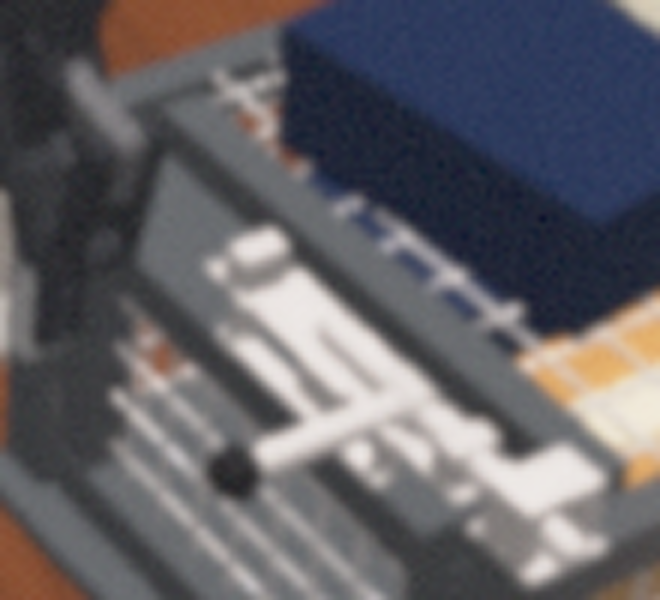

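View pics/t18.png

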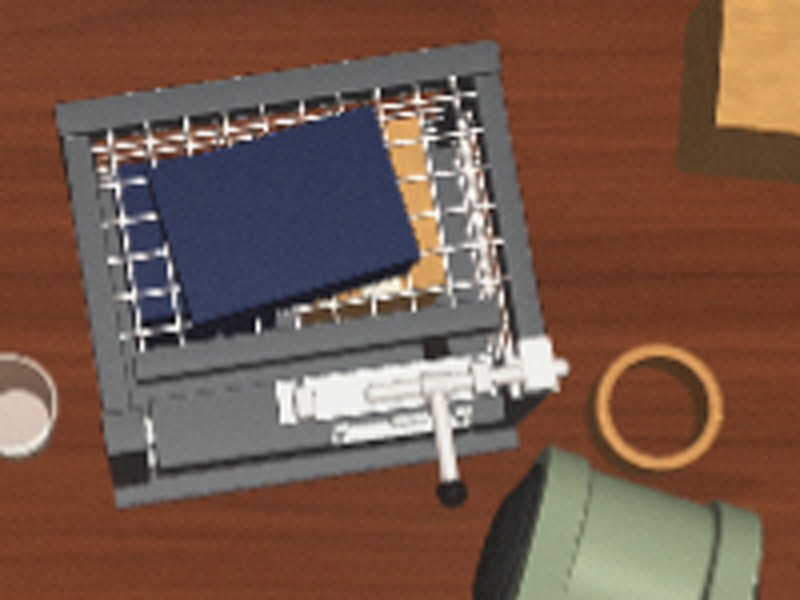

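View pics/t18f.png

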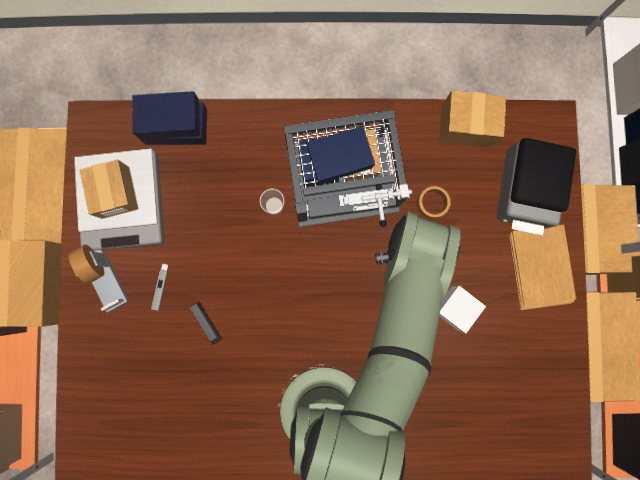

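```bash
python3 - <<'E'
from h import *
p,e=tri((270+452/4,100+492/4),(330+233/6,185+472/6));print(p,e)
H=np.array([.6143,.0452,.207])
for a in(0,.01,.02):
    th=-1.4263-a;c=np.array([np.cos(th),np.sin(th),0]);f=np.array([c[1],-c[0],0]);r=p-H
    print(a,'travel',r@c-.15,'fwd',r@f,'up',r[2],'ang',np.arctan2(r[2],r@f))
E
```

```text
[ 0.56373331 -0.16519898  0.20630565] 0.000293011056552922
0 travel 0.05092502132412627 fwd 0.08033590629408348 up -0.0006943496023751605 ang -0.008642864009661376
0.01 travel 0.05171832083046862 fwd 0.0783226728063368 up -0.0006943496023751605 ang -0.00886501172801267
0.02 travel 0.05249144867282596 fwd 0.07630160711657817 up -0.0006943496023751605 ang -0.00909981405277961
```

```bash
python3 -c "
from workcell import bot
print(bot.job_done())"
```

```text
the job is handed in; nothing more can be done
None
```

The gate is bolted and I handed the job in at about 16.7 s of the 48 s allowed.

**What I did:**
- I pinched the handle, lifted it close to its stop and swung the gate shut with it.
- My first press home failed. At a 20 N grip the rod slipped to the edge of the pads, and the gate came back to about 0.14 rad when I let go.
- I gripped again and clamped at 100 N. I pressed until the push rose sharply to 24 N, which I took to be the hard stop, and shot the bolt about 41 mm.
- I let the handle fall onto the bump and nudged the bolt along in small steps, easing off after each. After the first nudge it hung on the bump's edge at about 0.35 rad. After two more it dropped in.

**Last checks, from both cameras with the arm clear of the cage:**

| Check | Measured | Limit |
|---|---|---|
| Handle angle | about 0 rad (ball within 1 mm of the bolt axis height) | below 0.15 rad |
| Bolt travel | about 51–52 mm | above 36 mm |
| Gate angle | about 0.015 rad | below 0.035 rad |

The gate angle is inferred from the ball's position and could be off by about 0.02 rad. The bolt nose shows past the keeper. The bystanders in view look unmoved in the top picture, though I checked that by eye and did not measure it.

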